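# Pack the jar caddy and set its clamp screw

## Task

Stand the jar with the yellow lid and the salt shaker upright in the wooden caddy, in one row with the tin that is already in it, in either order. Then turn the black thumbscrew on the caddy clockwise until the sliding cheek is fully home and the screw stops, and back it off a quarter turn so that the things can be lifted out again. Finish while still gripping the thumbscrew there: do not let go of it. Leave the mug, the garlic and the egg timer alone.

Things in the scene. Friction and masses are not known exactly. Their poses are not given: they have to be found in the camera images.
- caddy: Open wooden caddy, 96 (x) by 312 (y) mm, fixed; origin at the centre of its underside. The row of jars runs along y. Its floor is 8 mm above the worktop. Bay: 84 mm wide in x, walls up to 36 mm above the worktop, end wall (45 mm high) with its inner face at y = +146 mm. At the -y end a grey gear housing, 74 x 74 mm (y -154 to -80 mm), top 44 mm above the worktop, carries the thumbscrew.
- cheek_face (a point): Middle of the bay-side face of the sliding aluminium cheek that closes the bay's -y end: 78 mm wide, 10 mm thick, top 41 mm above the worktop. The thumbscrew moves it along the caddy's y: the face is at caddy y = -60.5 mm + 7 mm per rad of the thumbscrew joint (-38.5 mm when seated). Tin, jar and shaker fit in one row between it and the end wall, with about 5 mm to spare when seated.
- bean_tin_center (a point): Centre (half-way up) of the tin, a cylinder 75 mm in diameter and 110 mm high, loose, that already stands in the caddy's bay close to the end wall at +y; it stays there.
- nut_jar_center (a point): Centre (half-way up, 52 mm above its underside) of the jar with the yellow lid: round, 60 mm in diameter (63 mm at its widest), 104 mm high, 0.3 to 0.55 kg. Starts upright on the worktop, to one side in front of the caddy.
- salt_shaker_center (a point): Centre (half-way up, 45 mm above its underside) of the salt shaker: round, 44 mm in diameter up to 66 mm above its underside, narrowing to a 34 mm cap, 90 mm high in all, about 0.1 kg. Starts upright on the worktop, to the other side.
- thumbscrew_grip (a point): Point on the thumbscrew's upright axis at the height to grip, 72.5 mm above the worktop, at caddy x 0, y -115 mm. The grip is an upright black bar 44 mm long, 14 mm thick, its top 13 mm above this point, on a 34 mm disc whose top is 23 mm below this point. The bar lies along this point's x axis, which turns with it; a white line on top marks the bar's +x half.
- thumbscrew (a joint): Angle in rad; grows clockwise seen from above. 0: fully open (white line points to the caddy's +x, away from the robot). 3.14: seated on its hard stop (white line to the caddy's -x, at the red dot). 1.57: a quarter turn back from there (white line to the caddy's -y, at the green dot). Starts between 1.0 and 2.0, stays where it is left; friction about 0.05 N m.
- mug_b: White mug, 82 mm wide (112 mm with its handle), 94 mm high; bystander, origin at the centre of its underside.
- garlic: Head of garlic, 53 mm wide and high; bystander, origin at the centre of its underside.
- egg_timer: White egg timer with a red top, 62 mm wide, 45 mm high; bystander, origin at the centre of its underside.
There are look-alikes about, which are no part of the job. What is shaped like the part that bears nut_jar_center but orange is not meant. What is shaped like the part that bears bean_tin_center but red is not meant.

How it is judged:
By the outcome, as a careful person would: the job done as asked, in the order asked, and still so for the second after the job is handed in, while the arm keeps its last pose, push and grip.
It also fails if it takes over 67 s, if anything falls off the work surface, if the arm or the gripper's body presses on something with over 40 N, if the wrist force passes 120 N, or if a joint passes its speed limit or range.

## Robot

A 6-joint arm with a two-finger parallel gripper is mounted at the origin on a cart in front of the work surface, level with it; the furniture and walls round the work are solid. World frame = base frame: x ahead of the robot, y to its left, z up, the work surface at z = 0. Lengths are in m, angles in rad, forces in N, time in s.
With the tool pointing down it reaches from about 0.35 to 0.85 m from the base axis. Payload 8.1 kg.
Tool frame: the origin (TCP) lies between the finger pads; the fingertips stand 14 mm ahead of it and the grasp point (between the pads) lies 5 mm behind it (robot.tip_reach is the z of the fingertips in the tool frame, in m); z points along the fingers, y is the line along which they close (so a half turn about z gives the same grasp; the last joint's range is limited). The gripper opens to 93 mm and grips with 3 to 60 N. Pads are 15 mm wide; open, the fingers measure 128 mm over their backs; the gripper's body (75 mm by 188 mm) begins 65 mm behind the grasp point.
Start: joints at [1.114, 0.13, 1.488, -0, 1.523, -0.085], TCP at [0.218, 0.559, 0.233] pointing down, gripper open.
Joint ranges: [-2.96, 2.96], [-0.89, 2.26], [0.02, 2.5], [-1.34, 4.48], [0, 2.73], [-2.66, 2.66]. Speed limits (rad/s): [2.39, 2.39, 2.79, 3.14, 3.14, 3.14].

## Interface

Orientations are given as a rotation vector (axis times angle).
In Python, from plant import robot gives the robot as it stands. The module is installed in compiled form; this text tells all that it offers.
- The arm moves only by the shell command python3 -m handwheel 'ROWS' [FORCE]. ROWS is JSON, a list of rows, each a list of 7 numbers: the closure, from -1 (fully open) to 1 (shut), then the shift along the tool's x, y, z each as a share of 100 cm, from -1 to 1, then the turn, a rotation vector about the tool's x, y, z each as a share of 180 degrees, from -1 to 1. In form: [[grip, tx, ty, tz, rx, ry, rz], ...]. A call has 1 to 20 rows; each row is the pose to reach, as a shift and turn from the pose commanded when the call began, along the tool's axes at that moment, turning the shorter way round; what a row does not reach only later rows make up. A row lasts 1/8 s, in which the tool goes at most 62.5 mm and 10.7 degrees, less where a joint would pass 70% of its speed; a pose out of reach is approached as far as the arm can. A call with a number of a shift or a turn outside -1 to 1 is refused whole. A call with a gripper value outside its range is refused whole. The fingers move at their own pace and stop on an object; FORCE is the grip in N (left out, the last holds). Time passes only in rows, so rows that repeat a pose let the fingers close. It gives the time, the measured TCP pose, the force, the opening and the grip force at its end, in the units of the state.
- robot.read_state(): the state, without advancing time (a new reading comes with each control period).
- robot.read_camera(name): name is "scene" or "side" or "wrist"; returns a dict with "frame" (420x560x3 uint8, red, green, blue), "fx", "fy", "cx", "cy" (pixels), "rvec" (rotation vector, rad) and "tvec" (3), from world to camera coordinates, as OpenCV has them; the wrist camera has in their place "T_tool_cam" (4x4, takes a point from camera to tool coordinates, whose origin is the TCP and whose axes are the flange's). Camera axes: x right, y down, z forward; pixel columns grow to the right and rows downward; lengths in m; the calibration is good to about 2 mm. A picture is of the moment at which its call begins: read the wrist's pose just before it. There is no depth.
- robot.close_job(): hands the job in; it is judged then, once.
Trained networks look in a picture, given as the dict that the camera call returned (one of the last four; its "shot" number tells which), for a name from the list of things; names that differ only in an ending like _2 or _b are one class to them, and where a whole thing is asked for, a point or a joint stands for the part that bears it (a point fixed in the world has none). Each returns a list of dicts, best first, with "conf" (0 to 1); they miss things now and then, are a little off and sometimes report something else, mostly with a low value. They report only what shows in the picture. A call takes as long as a camera call. They do not tell look-alikes from the thing itself.
- robot.regions_of(picture, name): "mask" (420x560 bool, what is visible of it) and "rect" ([left, top, right, bottom] in pixels, round what is visible of it).
The state is a dict: "t": time; "q": joint angles; "dq": joint speeds; "joint_torque": joint torques, N m; "tool_pos": TCP position; "orientation": TCP orientation; "force": force on the tool from outside, world axes, zero at the start; "wrist_torque": the same for the moment, N m; "opening": finger opening in m; "gripper_force": force on a finger pad.
Only numpy, scipy, OpenCV 4.12 (cv2) and the standard library are available. Lean on these libraries where they do the work, as an engineer would, in place of code of your own. Each camera call takes 0.05 s, during which the arm holds its last target. There are 200 camera calls.

## Working session

There is one attempt and no reset: what is moved stays moved. The work goes in short steps, Python scripts to look and compute and a shell command to move; the robot and the scene stay as the last step left them, time stands still between calls to the robot, and variables do not carry over. Pictures are saved under pics/ and viewed, at most 10 in all, crops included, and the job is handed in when it is done.

```bash
mkdir -p pics
cat > h.py <<'E'
import numpy as np, cv2
from scipy.spatial.transform import Rotation as R
from plant import robot
def cam(name):
    s=robot.read_state(); p=robot.read_camera(name)
    if 'rvec' in p:
        Rm=cv2.Rodrigues(np.array(p['rvec'],float))[0]; c=-Rm.T@np.array(p['tvec']).ravel(); p['Rwc']=Rm.T; p['c']=c
    else:
        T=np.eye(4);T[:3,:3]=R.from_rotvec(s['orientation']).as_matrix();T[:3,3]=s['tool_pos']
        T=T@np.array(p['T_tool_cam']); p['Rwc']=T[:3,:3];p['c']=T[:3,3]
    return p
def ray(p,u,v):
    d=p['Rwc']@np.array([(u-p['cx'])/p['fx'],(v-p['cy'])/p['fy'],1.]); return p['c'],d
def atz(p,u,v,z):
    c,d=ray(p,u,v); return c+d*(z-c[2])/d[2]
def proj(p,X):
    x=p['Rwc'].T@(np.array(X)-p['c']); return p['fx']*x[0]/x[2]+p['cx'],p['fy']*x[1]/x[2]+p['cy']
def save(p,n): cv2.imwrite('pics/'+n,cv2.cvtColor(p['frame'],cv2.COLOR_RGB2BGR))
def tool(): 
    s=robot.read_state(); print(s['t'],np.round(s['tool_pos'],4),np.round(R.from_rotvec(s['orientation']).as_matrix(),3).tolist(),'op',s['opening'],'F',np.round(s['force'],1)); return s
E
python3 - <<'E'
from h import *
tool()
for n in ['scene','side']:
    p=cam(n); save(p,n+'.png'); print(n,p['c'])
    for t in ['caddy','nut_jar_center','salt_shaker_center','bean_tin_center','thumbscrew','mug_b','garlic','egg_timer']:
        for r in robot.regions_of(p,t)[:3]:
            l,tp,rr,b=r['rect']; print(t,round(r['conf'],2),np.round(r['rect']),np.round(atz(p,(l+rr)/2,b,0)[:2],3))
E
```

```text
0.0 [0.2177 0.5585 0.2316] [[-0.932, 0.363, -0.001], [0.363, 0.932, -0.002], [0.0, -0.002, -1.0]] op 0.09293797583224377 F [ 0.3  0.2 -0.4]
scene [-0.15468096 -0.55385228  0.64633677]
caddy 0.63 [256. 185. 377. 254.] [ 0.488 -0.09 ]
nut_jar_center 0.89 [168. 160. 195. 203.] [0.425 0.321]
nut_jar_center 0.79 [179. 178. 207. 224.] [0.381 0.218]
salt_shaker_center 0.77 [366. 273. 388. 318.] [ 0.407 -0.295]
salt_shaker_center 0.66 [436. 226. 483. 285.] [ 0.598 -0.378]
salt_shaker_center 0.44 [179. 180. 205. 222.] [0.387 0.229]
bean_tin_center 0.87 [267. 159. 299. 209.] [0.58  0.089]
bean_tin_center 0.72 [225. 177. 255. 227.] [0.45  0.119]
thumbscrew 0.73 [343. 207. 364. 227.] [ 0.631 -0.098]
mug_b 0.7 [435. 224. 484. 285.] [ 0.596 -0.378]
garlic 0.76 [276. 234. 303. 258.] [ 0.435 -0.054]
egg_timer 0.53 [207. 158. 228. 176.] [0.591 0.358]
side [-0.10097304  1.22640939  0.75133823]
caddy 0.71 [231. 194. 287. 244.] [0.556 0.141]
nut_jar_center 0.66 [248. 258. 272. 296.] [0.436 0.348]
nut_jar_center 0.64 [286. 248. 312. 281.] [0.38  0.254]
salt_shaker_center 0.88 [355. 166. 369. 194.] [ 0.409 -0.274]
bean_tin_center 0.95 [240. 192. 266. 230.] [0.611 0.078]
bean_tin_center 0.52 [275. 214. 289. 242.] [0.504 0.105]
garlic 0.61 [273. 201. 288. 210.] [ 0.596 -0.062]
egg_timer 0.79 [175. 268. 202. 294.] [0.593 0.413]
```

View pics/scene.png

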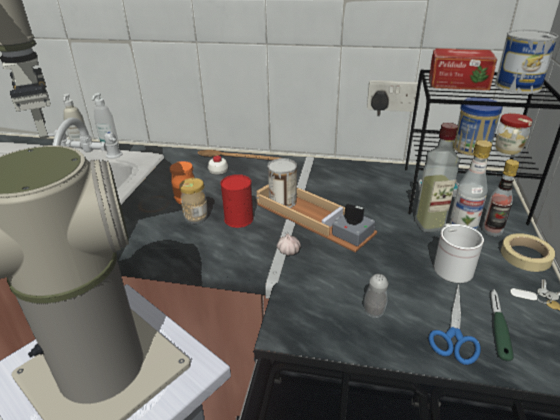

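View pics/side.png

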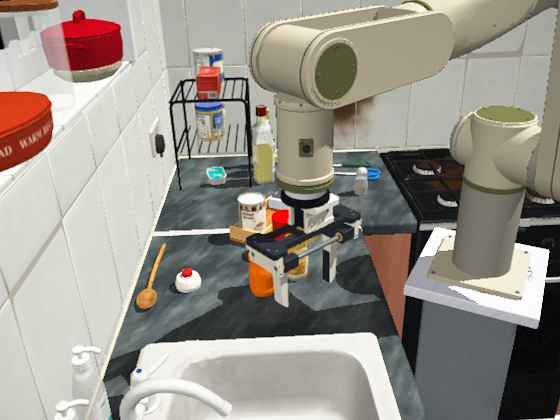

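The pictures show the yellow-lidded jar at scene (193,200), with the orange look-alike at (182,182). The tin in the caddy is at (283,183) and the red look-alike tin at (237,200). The shaker is at (376,296), the thumbscrew at (353,215), the garlic at (288,245), the mug at (459,252) and the egg timer at (217,164).

Candidates for the jar are (193,200) with the yellow lid and (182,182), which is orange. I choose (193,200). The only real shaker candidate is (376,296), because the detection at (459,255) is the mug.

Run:
```python
from h import *
p=cam('scene'); c=p['frame'][150:260,160:400]; cv2.imwrite('pics/crop.png',cv2.resize(cv2.cvtColor(c,cv2.COLOR_RGB2BGR),None,fx=3.3,fy=3.3,interpolation=2))
def ctr(t,h,k=0):
    r=robot.regions_of(p,t)[k]; l,a,b,d=r['rect']; return np.round(atz(p,(l+b)/2,(a+d)/2,h),3),r['rect']
for t,h in [('nut_jar_center',.052),('salt_shaker_center',.045),('bean_tin_center',.055+.008),('thumbscrew',.07),('garlic',.026),('mug_b',.047),('egg_timer',.022)]:
    for k in range(2):
        try: print(t,*ctr(t,h,k))
        except IndexError: pass
for u,v in [(377,235),(355,246),(257,187),(270,181)]: print(u,v,np.round(atz(p,u,v,.036),3))
```

```text
nut_jar_center [0.403 0.232 0.052] [179.2, 179.1, 208.5, 223.5]
nut_jar_center [0.445 0.334 0.052] [170.6, 160.0, 192.8, 203.8]
salt_shaker_center [ 0.42  -0.283  0.045] [365.8, 273.2, 388.3, 315.7]
bean_tin_center [0.595 0.108 0.063] [265.0, 160.2, 296.9, 206.8]
bean_tin_center [0.468 0.129 0.063] [226.2, 174.4, 254.8, 227.6]
thumbscrew [ 0.582 -0.124  0.07 ] [344.8, 206.8, 363.0, 224.4]
thumbscrew [0.588 0.099 0.07 ] [268.1, 159.7, 295.4, 207.1]
garlic [ 0.441 -0.047  0.026] [277.3, 236.8, 299.8, 256.9]
mug_b [ 0.627 -0.356  0.047] [433.9, 225.7, 484.9, 285.4]
egg_timer [0.605 0.369 0.022] [207.4, 158.0, 228.2, 174.6]
377 235 [ 0.594 -0.182  0.036]
355 246 [ 0.528 -0.166  0.036]
257 187 [0.575 0.177 0.036]
270 181 [0.621 0.171 0.036]
```

View pics/crop.png

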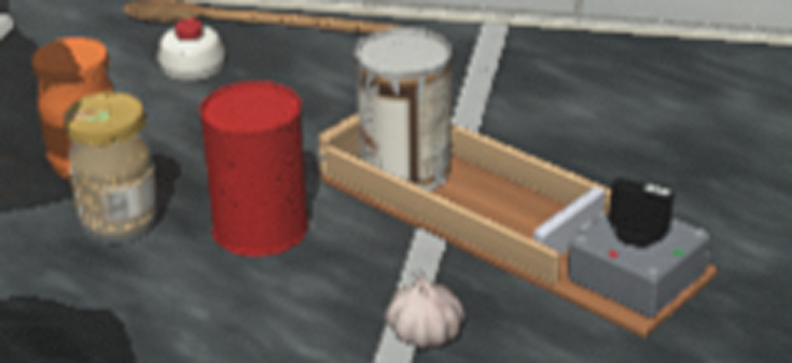

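The crop confirms it: the yellow-lidded jar at scene (193,200) is the pale one, in front of the orange jar.

```bash
cat >> h.py <<'E'
def go(xyz,yaw=None):
    """row numbers to reach a TCP position with tool pointing down; yaw = world angle (deg) of tool y, mod 180 nearest"""
    s=robot.read_state(); M=R.from_rotvec(s['orientation']).as_matrix()
    y0=np.degrees(np.arctan2(M[1,1],M[0,1])); 
    if yaw is None: yaw=y0
    d=(yaw-y0+90)%180-90; a=np.radians(y0+d); y=np.array([np.cos(a),np.sin(a),0]); z=np.array([0,0,-1.]); x=np.cross(y,z)
    r=R.from_matrix(M.T@np.c_[x,y,z]).as_rotvec()/np.pi
    print('yaw0',round(y0,1),'turn',round(d,1),'row',np.round(M.T@(np.array(xyz)-s['tool_pos']),4).tolist(),np.round(r,4).tolist(),'q6',round(s['q'][5],2))
E
python3 - <<'E'
from h import *
go([.40,.232,.25],0)
print(np.round(robot.read_camera('wrist')['T_tool_cam'],3))
E
```

```text
yaw0 68.7 turn -68.7 row [-0.2884, -0.2385, -0.0174] [-0.0, -0.0, 0.3816] q6 -0.09
[[ 0.001 -0.965 -0.262  0.073]
 [ 1.     0.001 -0.001 -0.001]
 [ 0.001 -0.262  0.965 -0.152]
 [ 0.     0.     0.     1.   ]]
```

```bash
python3 -m handwheel '[[-1,-0.288,-0.2385,-0.017,0,0,0.3816],[-1,-0.288,-0.2385,-0.017,0,0,0.3816],[-1,-0.288,-0.2385,-0.017,0,0,0.3816],[-1,-0.288,-0.2385,-0.017,0,0,0.3816],[-1,-0.288,-0.2385,-0.017,0,0,0.3816],[-1,-0.288,-0.2385,-0.017,0,0,0.3816],[-1,-0.288,-0.2385,-0.017,0,0,0.3816],[-1,-0.288,-0.2385,-0.017,0,0,0.3816],[-1,-0.288,-0.2385,-0.017,0,0,0.3816]]' 25
python3 - <<'E'
from h import *
tool()
p=cam('wrist'); save(p,'w1.png')
for t,h in [('nut_jar_center',.052),('bean_tin_center',.06)]:
    for r in robot.regions_of(p,t)[:3]:
        l,a,b,d=r['rect']; print(t,round(r['conf'],2),np.round(r['rect']),np.round(atz(p,(l+b)/2,(a+d)/2,h),3))
E
```

```text
t: 2.82
tool_pos: [0.3993, 0.2327, 0.2496]
orientation: [-2.218, -2.225, -0.0]
force: [0.5, 0.7, -0.1]
opening: 0.0931
gripper_force: 0.0
2.825 [0.3993 0.2327 0.2496] [[-0.003, 1.0, -0.0], [1.0, 0.003, 0.0], [0.0, -0.0, -1.0]] op 0.09308553916386347 F [ 0.5  0.7 -0.1]
nut_jar_center 0.82 [244. 156. 316. 232.] [0.402 0.226 0.052]
nut_jar_center 0.6 [288.  52. 366. 128.] [0.446 0.327 0.052]
bean_tin_center 0.85 [418. 266. 475. 312.] [0.58  0.126 0.06 ]
bean_tin_center 0.7 [305. 220. 384. 311.] [0.47  0.152 0.06 ]
```

View pics/w1.png

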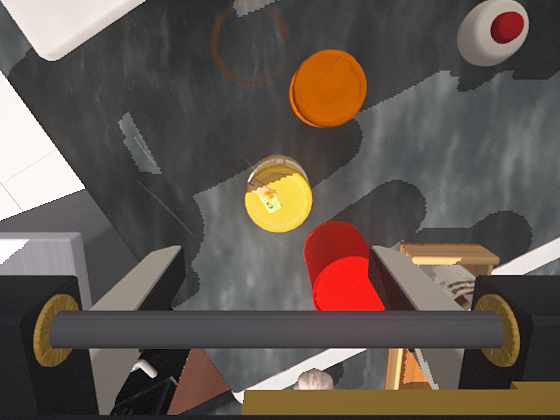

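The wrist view shows the yellow lid centred near (279,198), clear of the orange jar (328,89) and the red tin (345,265).

Run:
```python
from h import *
p=cam('wrist'); f=p['frame'].astype(int)
hsv=cv2.cvtColor(p['frame'],cv2.COLOR_RGB2HSV); m=cv2.inRange(hsv,(22,120,120),(35,255,255)); m[250:]=0;m[:140]=0
c=max(cv2.findContours(m,0,2)[0],key=cv2.contourArea); (u,v),r=cv2.minEnclosingCircle(c); X=atz(p,u,v,.104); print(u,v,r,X)
go([X[0],X[1],.065-.005])
```

```text
278.21905517578125 199.43463134765625 32.88127136230469 [0.39978882 0.23356319 0.104     ]
yaw0 0.1 turn 0.0 row [0.0007, 0.0006, 0.1896] [-0.0, 0.0, 0.0] q6 0.41
```

```bash
python3 -m handwheel '[[-1,0.001,0,0.06,0,0,0],[-1,0.001,0,0.12,0,0,0],[-1,0.001,0,0.16,0,0,0],[-1,0.001,0,0.19,0,0,0],[-1,0.001,0,0.19,0,0,0],[1,0.001,0,0.19,0,0,0],[1,0.001,0,0.19,0,0,0],[1,0.001,0,0.19,0,0,0],[1,0.001,0,0.19,0,0,0],[1,0.001,0,0.19,0,0,0],[1,0.001,0,0.19,0,0,0]]' 25
```

```text
t: 4.4
tool_pos: [0.4005, 0.2335, 0.0605]
orientation: [2.221, 2.221, 0.003]
force: [0.5, 0.5, 5.7]
opening: 0.0597
gripper_force: 25.0
```

```bash
python3 -m handwheel '[[1,0,0,-0.05,0,0,0],[1,0,0,-0.11,0,0,0],[1,0,0,-0.17,0,0,0],[1,-0.05,0.03,-0.2,0,0,0],[1,-0.1,0.06,-0.22,0,0,0],[1,-0.15,0.09,-0.24,0,0,0],[1,-0.2,0.12,-0.24,0,0,0],[1,-0.25,0.15,-0.24,0,0,0],[1,-0.3,0.18,-0.24,0,0,0],[1,-0.333,0.19,-0.24,0,0,0],[1,-0.333,0.19,-0.24,0,0,0],[1,-0.333,0.19,-0.24,0,0,0]]' 25
python3 - <<'E'
from h import *
tool()
p=cam('wrist'); save(p,'w2.png')
E
```

```text
t: 5.9
tool_pos: [0.589, -0.0992, 0.2983]
orientation: [-2.22, -2.22, 0.001]
force: [-0.4, -0.5, -3.6]
opening: 0.0594
gripper_force: 25.0
5.9 [ 0.589  -0.0992  0.2983] [[0.0, 1.0, -0.003], [1.0, -0.0, 0.001], [0.001, -0.003, -1.0]] op 0.05939419091040973 F [-0.4 -0.5 -3.6]
```

View pics/w2.png

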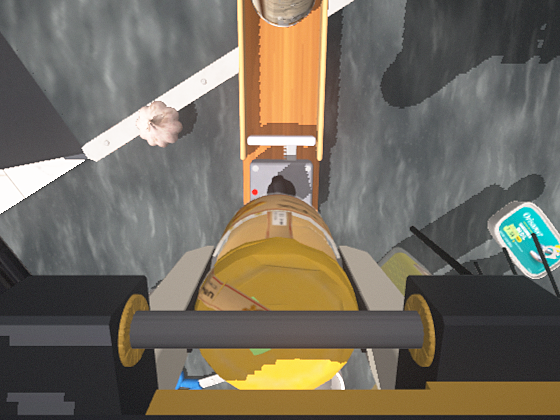

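The wrist view shows caddy walls from (239,0)–(241,158) and (327,0)–(322,160). The cheek is at row 137–146, columns 247–316, and the thumbscrew at (280,187) is partly hidden by the held jar.

Run:
```python
from h import *
p=cam('wrist'); g=cv2.cvtColor(p['frame'],cv2.COLOR_RGB2HSV).astype(int)
rgb=p['frame'].astype(int)
w=(rgb[...,0]-rgb[...,2]>50)
L=[];Rr=[]
for v in range(10,150,10):
    c=np.where(w[v,200:360])[0]+200; L.append(atz(p,c[0],v,.036)[:2]);Rr.append(atz(p,c[-1]+1,v,.036)[:2])
L=np.array(L);Rr=np.array(Rr); M=(L+Rr)/2
print(np.round(np.c_[L,Rr],4)[::3])
f=np.polyfit(M[:,1],M[:,0],1); print('x=f(y)',f,np.degrees(np.arctan(f[0])), 'w',(Rr-L)[:,0].mean())
for u,v in [(247,137),(316,137),(247,146),(316,146)]: print(u,v,np.round(atz(p,u,v,.041),4))
for u,v in [(255,192),]: print('red',np.round(atz(p,u,v,.044),4))
for u in (282,): print('corner dots',np.round(atz(p,255,168,.044),4),np.round(atz(p,310,168,.044),4))
for u,v in [(283,187)]: print('bar',np.round(atz(p,u,v,.0855),4))
```

```text
[[ 0.5459  0.079   0.6418  0.0791]
 [ 0.5462  0.0501  0.6418  0.0502]
 [ 0.5465  0.0199  0.6419  0.02  ]
 [ 0.5457 -0.0116  0.642  -0.0114]
 [ 0.5448 -0.0444  0.641  -0.0442]]
x=f(y) [0.00378505 0.5935868 ] 0.2168661909059531 w 0.09571675911076517
247 137 [ 0.5542 -0.0519  0.041 ]
316 137 [ 0.6327 -0.0518  0.041 ]
247 146 [ 0.554 -0.062  0.041]
316 146 [ 0.633  -0.0619  0.041 ]
red [ 0.5626 -0.1152  0.044 ]
corner dots [ 0.563  -0.0868  0.044 ] [ 0.6265 -0.0867  0.044 ]
bar [ 0.5947 -0.1007  0.0855]
```

```bash
python3 -m handwheel '[[1,0.05,0.002,0,0,0,0],[1,0.1,0.004,0,0,0,0],[1,0.135,0.0045,0,0,0,0],[1,0.135,0.0045,0,0,0,0],[1,0.135,0.0045,0,0,0,0]]' 25
python3 - <<'E'
from h import *
tool()
p=cam('wrist'); save(p,'w3.png')
for r in robot.regions_of(p,'bean_tin_center')[:3]: print(r['conf'],r['rect'])
E
```

```text
t: 6.62
tool_pos: [0.5939, 0.0357, 0.2998]
orientation: [2.219, 2.223, -0.0]
force: [0.6, 0.3, -3.7]
opening: 0.0592
gripper_force: 25.0
6.625 [0.5939 0.0357 0.2998] [[-0.002, 1.0, 0.0], [1.0, 0.002, -0.0], [-0.0, 0.0, -1.0]] op 0.059245984915114784 F [ 0.6  0.3 -3.7]
0.89 [99.9, 26.5, 204.2, 114.0]
0.66 [240.8, 71.8, 321.0, 157.7]
```

View pics/w3.png

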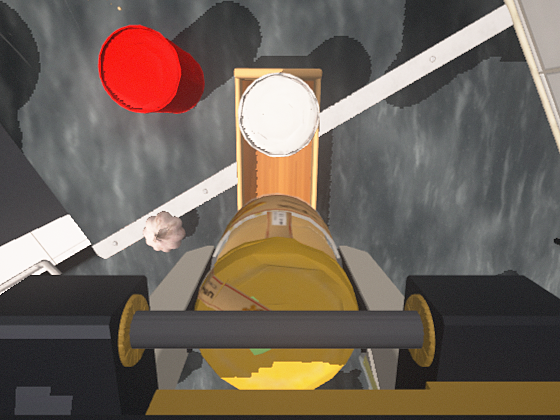

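The tin rim spans columns 239–320 and rows 72–157. The end wall's outer top edge is at row 69.

Run:
```python
from h import *
p=cam('wrist')
for v in (72,157): print('tin',np.round(atz(p,280,v,.118),4))
for u in (238.5,320): print('tin',np.round(atz(p,u,115,.118),4))
print('end outer',np.round(atz(p,278,69,.045),4), 'in',np.round(atz(p,245,80,.045),4))
```

```text
tin [0.5962 0.1423 0.118 ]
tin [0.5965 0.0676 0.118 ]
tin [0.5585 0.1056 0.118 ]
tin [0.6328 0.1057 0.118 ]
end outer [0.5948 0.1532 0.045 ] in [0.5591 0.142  0.045 ]
```

```bash
python3 -m handwheel '[[1,-0.003,0,0.05,0,0,0],[1,-0.003,0,0.1,0,0,0],[1,-0.003,0,0.15,0,0,0],[1,-0.003,0,0.19,0,0,0],[1,-0.003,0,0.215,0,0,0],[1,-0.003,0,0.225,0,0,0],[1,-0.003,0,0.23,0,0,0],[1,-0.003,0,0.2305,0,0,0],[1,-0.003,0,0.2305,0,0,0],[1,-0.003,0,0.2305,0,0,0]]' 25
```

```text
t: 8.02
tool_pos: [0.5949, 0.0322, 0.0701]
orientation: [2.22, 2.221, 0.002]
force: [0.1, 1.0, -4.3]
opening: 0.0594
gripper_force: 25.0
```

```bash
python3 -m handwheel '[[1,0,0,0.001,0,0,0],[1,0,0,0.002,0,0,0],[1,0,0,0.002,0,0,0]]' 25; python3 -m handwheel '[[-1,0,0,0,0,0,0],[-1,0,0,0,0,0,0],[-1,0,0,0,0,0,0],[-1,0,0,0,0,0,0],[-1,0,0,-0.06,0,0,0],[-1,0,0,-0.12,0,0,0],[-1,0,0,-0.17,0,0,0],[-1,0,0,-0.18,0,0,0]]' 25
python3 - <<'E'
from h import *
tool(); p=cam('scene'); save(p,'s2.png')
go([.42,-.283,.25],90);go([.42,-.283,.25],0)
E
```

```text
t: 8.4
tool_pos: [0.5947, 0.0321, 0.0686]
orientation: [2.221, 2.221, 0.001]
force: [-3.3, -0.1, 5.7]
opening: 0.06
gripper_force: 25.0
t: 9.4
tool_pos: [0.5964, 0.0322, 0.2525]
orientation: [2.217, 2.218, 0.009]
force: [-0.2, 0.7, -0.1]
opening: 0.093
gripper_force: 0.0
9.4 [0.5964 0.0322 0.2525] [[-0.0, 1.0, 0.008], [1.0, 0.0, -0.0], [-0.0, 0.008, -1.0]] op 0.09302123829733533 F [-0.2  0.7 -0.1]
yaw0 0.0 turn 90.0 row [-0.3152, -0.1759, 0.0003] [0.0015, 0.0016, -0.4999] q6 -0.03
yaw0 0.0 turn -0.0 row [-0.3152, -0.1759, 0.0003] [0.002, 0.0001, 0.0001] q6 -0.03
```

```bash
python3 -m handwheel '[[-1,-0.055,-0.03,0,0,0,0],[-1,-0.11,-0.06,0,0,0,0],[-1,-0.16,-0.09,0,0,0,0],[-1,-0.21,-0.12,0,0,0,0],[-1,-0.26,-0.15,0,0,0,0],[-1,-0.315,-0.175,0,0,0,0],[-1,-0.315,-0.175,0,0,0,0],[-1,-0.315,-0.175,0,0,0,0],[-1,-0.315,-0.175,0,0,0,0]]' 25
python3 - <<'E'
from h import *
tool()
p=cam('wrist'); save(p,'w4.png')
for r in robot.regions_of(p,'salt_shaker_center')[:3]:
    l,a,b,d=r['rect']; print(r['conf'],r['rect'],atz(p,(l+b)/2,(a+d)/2,.045))
E
```

```text
t: 10.58
tool_pos: [0.4197, -0.2814, 0.2463]
orientation: [-2.218, -2.223, -0.0]
force: [0.1, 0.2, 0.1]
opening: 0.093
gripper_force: 0.0
10.575 [ 0.4197 -0.2814  0.2463] [[-0.002, 1.0, -0.001], [1.0, 0.002, 0.001], [0.001, -0.001, -1.0]] op 0.09304529390417844 F [0.1 0.2 0.1]
0.7 [259.3, 165.0, 298.5, 215.6] [ 0.42112614 -0.28430844  0.045     ]
```

View pics/w4.png

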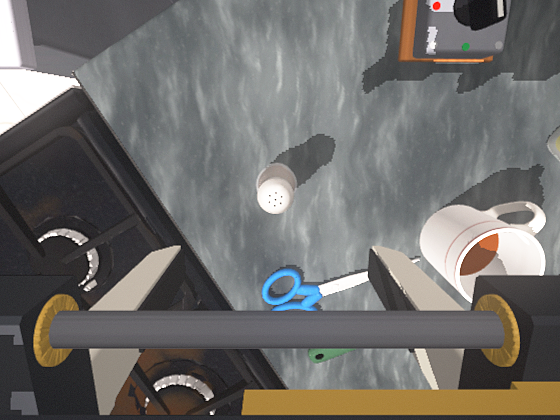

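View pics/s2.png

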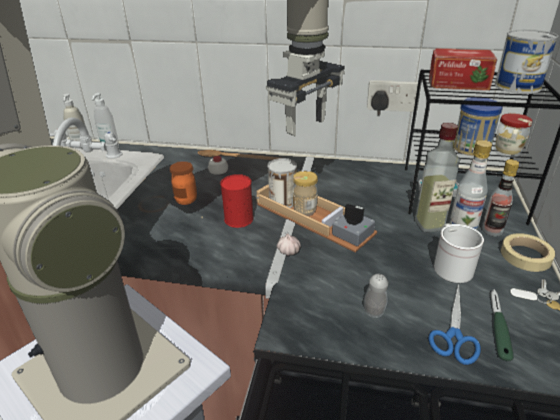

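The jar stands in the caddy at scene (306,190). The shaker cap is at wrist (275,195), with nothing within finger reach.

Run:
```python
from h import *
p=cam('wrist'); X=atz(p,275,195,.09); print(X); go([X[0],X[1],.05],0)
```

```text
[ 0.4175957  -0.27942106  0.09      ]
yaw0 0.1 turn -0.1 row [0.0022, -0.0022, 0.197] [-0.0, -0.0001, 0.0007] q6 -0.69
```

```bash
python3 -m handwheel '[[-1,0.0015,-0.0015,0.06,0,0,0],[-1,0.0015,-0.0015,0.12,0,0,0],[-1,0.0015,-0.0015,0.17,0,0,0],[-1,0.0015,-0.0015,0.197,0,0,0],[-1,0.0015,-0.0015,0.197,0,0,0],[1,0.0015,-0.0015,0.197,0,0,0],[1,0.0015,-0.0015,0.197,0,0,0],[1,0.0015,-0.0015,0.197,0,0,0],[1,0.0015,-0.0015,0.197,0,0,0],[1,0.0015,-0.0015,0.197,0,0,0],[1,0.0015,-0.0015,0.197,0,0,0],[1,0.0015,-0.0015,0.197,0,0,0],[1,0.0015,-0.0015,0.197,0,0,0]]' 12
python3 - <<'E'
from h import *
tool(); go([.594,-.0245,.25],0)
E
```

```text
t: 12.35
tool_pos: [0.4178, -0.2813, 0.0502]
orientation: [2.221, 2.221, 0.0]
force: [1.6, 0.6, 0.5]
opening: 0.0389
gripper_force: 11.9
12.35 [ 0.4178 -0.2813  0.0502] [[-0.0, 1.0, 0.0], [1.0, 0.0, -0.0], [-0.0, 0.0, -1.0]] op 0.038884670945712706 F [1.6 0.6 0.5]
yaw0 0.0 turn -0.0 row [0.2568, 0.1762, -0.1998] [0.0001, 0.0, 0.0001] q6 -0.69
```

Opening 38.9 mm rather than 44 mm is odd, so I lift a little and look.

```bash
python3 -m handwheel '[[1,0,0,-0.03,0,0,0],[1,0,0,-0.07,0,0,0],[1,0,0,-0.12,0,0,0],[1,0,0,-0.16,0,0,0],[1,0,0,-0.2,0,0,0],[1,0,0,-0.2,0,0,0]]' 12
python3 - <<'E'
from h import *
s=tool(); p=cam('wrist'); q=cam('scene')
u,v=map(int,proj(q,[.418,-.281,.23])); c=q['frame'][max(0,v-70):v+70,u-70:u+70]; c=cv2.resize(c,(420,420),interpolation=cv2.INTER_CUBIC)
w=p['frame'][140:,100:460]; w=cv2.resize(w,(420,327)); w=cv2.copyMakeBorder(w,0,93,0,0,cv2.BORDER_CONSTANT)
o=np.hstack([c,w])[:, :800]; cv2.imwrite('pics/m1.png',cv2.cvtColor(o,cv2.COLOR_RGB2BGR))
E
```

```text
t: 13.1
tool_pos: [0.4191, -0.2825, 0.254]
orientation: [2.217, 2.217, 0.001]
force: [-0.8, -0.4, -1.5]
opening: 0.0389
gripper_force: 11.8
13.1 [ 0.4191 -0.2825  0.254 ] [[-0.0, 1.0, 0.005], [1.0, 0.0, -0.004], [-0.004, 0.005, -1.0]] op 0.03888467037685253 F [-0.8 -0.4 -1.5]
```

View pics/m1.png

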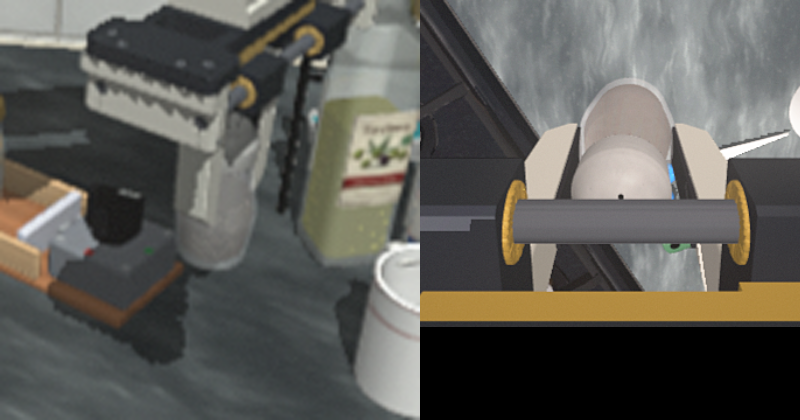

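The shaker hangs upright between the pads, and its body simply tapers a little.

```bash
python3 -m handwheel '[[1,0.04,0.025,0,0,0,0],[1,0.085,0.06,0,0,0,0],[1,0.13,0.09,0,0,0,0],[1,0.175,0.12,0,0,0,0],[1,0.215,0.15,0,0,0,0],[1,0.256,0.175,0,0,0,0],[1,0.256,0.175,0,0,0,0],[1,0.256,0.175,0,0,0,0],[1,0.256,0.175,0,0,0,0]]' 12
python3 - <<'E'
from h import *
tool(); p=cam('wrist')
hsv=cv2.cvtColor(p['frame'],cv2.COLOR_RGB2HSV); m=cv2.inRange(hsv,(22,120,120),(35,255,255)); m[260:]=0
c=max(cv2.findContours(m,0,2)[0],key=cv2.contourArea); r=cv2.boundingRect(c); print(r)
l,t,w,h=r
print(atz(p,l,t+h/2,.112),atz(p,l+w,t+h/2,.112),atz(p,l+w/2,t,.112),atz(p,l+w/2,t+h,.112))
go([.594,-.0262,.062],0)
E
```

```text
t: 14.32
tool_pos: [0.5919, -0.0263, 0.2493]
orientation: [-2.222, -2.219, 0.002]
force: [-0.2, -0.3, -0.8]
opening: 0.0385
gripper_force: 11.8
14.325 [ 0.5919 -0.0263  0.2493] [[0.001, 1.0, -0.002], [1.0, -0.001, -0.0], [-0.0, -0.002, -1.0]] op 0.038519251218213105 F [-0.2 -0.3 -0.8]
(245, 97, 71, 72)
[0.56562683 0.03093391 0.112     ] [0.62241305 0.03091655 0.112     ] [0.59394663 0.05837268 0.112     ] [0.5941073  0.00200198 0.112     ]
yaw0 -0.1 turn 0.1 row [0.0002, 0.0021, 0.1877] [-0.0003, 0.0, -0.0004] q6 -0.13
```

```bash
python3 -m handwheel '[[1,0,0.002,0.05,0,0,0],[1,0,0.002,0.1,0,0,0],[1,0,0.002,0.14,0,0,0],[1,0,0.002,0.165,0,0,0],[1,0,0.002,0.18,0,0,0],[1,0,0.002,0.187,0,0,0],[1,0,0.002,0.1895,0,0,0],[1,0,0.002,0.191,0,0,0],[1,0,0.002,0.191,0,0,0],[1,0,0.002,0.191,0,0,0]]' 12
python3 - <<'E'
from h import *
tool()
E
```

```text
t: 15.62
tool_pos: [0.595, -0.0253, 0.0597]
orientation: [2.221, 2.221, 0.001]
force: [0.6, -0.5, -1.2]
opening: 0.0391
gripper_force: 11.8
15.625 [ 0.595  -0.0253  0.0597] [[-0.0, 1.0, 0.001], [1.0, 0.0, -0.0], [-0.0, 0.001, -1.0]] op 0.03911880598668087 F [ 0.6 -0.5 -1.2]
```

```bash
python3 -m handwheel '[[1,0,0,0.001,0,0,0],[1,0,0,0.002,0,0,0],[1,0,0,0.002,0,0,0]]' 12;  python3 -m handwheel '[[-0.2,0,0,0,0,0,0],[-0.5,0,0,0,0,0,0],[-1,0,0,0,0,0,0],[-1,0,0,0,0,0,0],[-1,0,0,-0.05,0,0,0],[-1,0,0,-0.1,0,0,0],[-1,0,0,-0.15,0,0,0],[-1,-0.05,0,-0.19,0,0,0],[-1,-0.09,0,-0.19,0,0,0],[-1,-0.09,0,-0.19,0,0,0],[-1,-0.09,0,-0.19,0,0,0]]' 12
python3 - <<'E'
from h import *
tool(); p=cam('wrist'); q=cam('scene')
w=p['frame'][60:270,180:380]; w=cv2.resize(w,None,fx=2,fy=2,interpolation=2)
c=cv2.resize(q['frame'][150:255,260:385],(400,420),interpolation=cv2.INTER_CUBIC)[:, :]
cv2.imwrite('pics/m2.png',cv2.cvtColor(np.hstack([w,c]),cv2.COLOR_RGB2BGR))
for r in robot.regions_of(p,'thumbscrew')[:2]: print(r['conf'],r['rect'])
E
```

```text
t: 16.0
tool_pos: [0.5951, -0.0253, 0.0581]
orientation: [2.221, 2.221, 0.001]
force: [-2.1, 0.2, 5.6]
opening: 0.0391
gripper_force: 12.2
t: 17.38
tool_pos: [0.5944, -0.1149, 0.2465]
orientation: [-2.221, -2.22, 0.0]
force: [-1.1, 1.1, -0.1]
opening: 0.0933
gripper_force: 0.0
17.375 [ 0.5944 -0.1149  0.2465] [[0.0, 1.0, -0.001], [1.0, -0.0, 0.001], [0.001, -0.001, -1.0]] op 0.09327759308594986 F [-1.1  1.1 -0.1]
0.69 [259.7, 168.5, 290.6, 218.1]
```

View pics/m2.png

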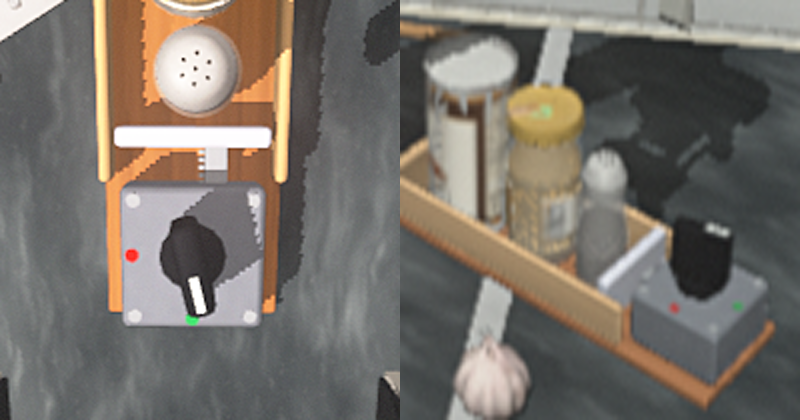

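All three stand upright in the row. In the crop the thumbscrew's bar runs (183,225)–(203,310) with its white line toward the green dot, about 13° short of it.

Run:
```python
from h import *
p=cam('wrist'); f=p['frame'].astype(int)
m=np.zeros(f.shape[:2],np.uint8); m[193:222,262:292]=(f[193:222,262:292].min(2)>190)
n,l,st,ce=cv2.connectedComponentsWithStats(m); print(st,ce.round(1))
i=1+np.argmax(st[1:,4]); v,u=np.where(l==i)
X=np.array([atz(p,a,b,.0855)[:2] for a,b in zip(u,v)]); c=X.mean(0); w=np.linalg.svd(X-c)[2][0]; w*=-np.sign(w[1]); print(c,np.degrees(np.arctan2(w[1],w[0])),np.ptp((X-c)@w))
print('red',atz(p,180+131/2,60+255/2,.044),'green',atz(p,180+192/2,60+320/2,.044))
for a,b in [((121),182),(264,182),(121,326),(264,326)]: print('housing',atz(p,180+a/2,60+b/2,.044)[:2])
d=np.degrees(np.arctan2(w[1],w[0])); go([.5945,-.117,.0675],d+90)
```

```text
[[     0      0    560    420 235074]
 [   274    199      9     19     87]
 [   262    200      4      4      6]
 [   288    203      3      9     10]
 [   262    205      2      2      2]
 [   267    204      4      9     12]
 [   271    214      1      1      1]
 [   288    214      1      2      2]
 [   272    217      1      1      1]
 [   286    217      2      2      2]
 [   283    219      2      1      2]
 [   280    220      1      1      1]] [[279.5 209.5]
 [278.2 208.2]
 [263.2 201.7]
 [288.5 206.8]
 [262.5 205.5]
 [268.7 207.3]
 [271.  214. ]
 [288.  214.5]
 [272.  217. ]
 [286.5 217.5]
 [283.5 219. ]
 [280.  220. ]]
[ 0.59504387 -0.125353  ] -76.06292713729795 0.01721598746872098
red [ 0.56180797 -0.11456959  0.044     ] green [ 0.59302015 -0.14913662  0.044     ]
housing [ 0.55759934 -0.07764251]
housing [ 0.62863655 -0.07748144]
housing [ 0.55578075 -0.15251695]
housing [ 0.63078731 -0.15232659]
yaw0 0.1 turn 13.8 row [-0.0029, 0.0, 0.1792] [-0.0002, -0.0002, -0.0769] q6 -0.28
```

```bash
python3 -m handwheel '[[0,0,-0.0015,0.05,0,0,-0.04],[0,0,-0.0015,0.1,0,0,-0.077],[0,0,-0.0015,0.14,0,0,-0.077],[0,0,-0.0015,0.165,0,0,-0.077],[0,0,-0.0015,0.179,0,0,-0.077],[0,0,-0.0015,0.179,0,0,-0.077],[1,0,-0.0015,0.179,0,0,-0.077],[1,0,-0.0015,0.179,0,0,-0.077],[1,0,-0.0015,0.179,0,0,-0.077],[1,0,-0.0015,0.179,0,0,-0.077],[1,0,-0.0015,0.179,0,0,-0.077],[1,0,-0.0015,0.179,0,0,-0.077]]' 30
python3 - <<'E'
from h import *
tool(); print(robot.read_state()['wrist_torque'],robot.read_state()['q'][5])
E
```

```text
t: 19.08
tool_pos: [0.594, -0.1153, 0.0688]
orientation: [1.936, 2.472, 0.002]
force: [4.9, 0.7, 2.1]
opening: 0.0136
gripper_force: 30.0
19.075 [ 0.594  -0.1153  0.0688] [[-0.24, 0.971, 0.002], [0.971, 0.24, -0.0], [-0.001, 0.002, -1.0]] op 0.013578114376685954 F [4.9 0.7 2.1]
[ 0.10709135 -0.68578294  0.02489858] -0.5188494768935261
```

```bash
python3 -m handwheel '[[1,0,0.001,0,0,0,0.03],[1,0,0.001,0,0,0,0.07],[1,0,0.001,0,0,0,0.11],[1,0,0.001,0,0,0,0.15],[1,0,0.001,0,0,0,0.19],[1,0,0.001,0,0,0,0.23],[1,0,0.001,0,0,0,0.27],[1,0,0.001,0,0,0,0.31],[1,0,0.001,0,0,0,0.35],[1,0,0.001,0,0,0,0.39],[1,0,0.001,0,0,0,0.43],[1,0,0.001,0,0,0,0.47],[1,0,0.001,0,0,0,0.5],[1,0,0.001,0,0,0,0.53],[1,0,0.001,0,0,0,0.53]]' 30
python3 - <<'E'
from h import *
s=tool(); print(s['wrist_torque'],s['q'][5]); go(s['tool_pos'],90)
p=cam('wrist'); q=cam('scene')
w=cv2.resize(p['frame'][40:290,150:400],(420,420),interpolation=2)
c=cv2.resize(q['frame'][150:255,260:385],(400,420),interpolation=cv2.INTER_CUBIC)[:,:380]
cv2.imwrite('pics/m3.png',cv2.cvtColor(np.hstack([w,c]),cv2.COLOR_RGB2BGR))
E
```

```text
t: 20.95
tool_pos: [0.5929, -0.1144, 0.0688]
orientation: [-3.132, -0.23, 0.004]
force: [-7.8, 3.8, 11.6]
opening: 0.0136
gripper_force: 30.0
20.95 [ 0.5929 -0.1144  0.0688] [[0.989, 0.146, -0.003], [0.146, -0.989, 0.001], [-0.003, -0.001, -1.0]] op 0.013624911610551184 F [-7.8  3.8 11.6]
[ 0.70557228  1.47266514 -0.02266081] 1.1484896404044922
yaw0 -81.6 turn -8.4 row [0.0, 0.0, 0.0] [-0.0004, 0.0009, 0.0466] q6 1.15
```

View pics/m3.png

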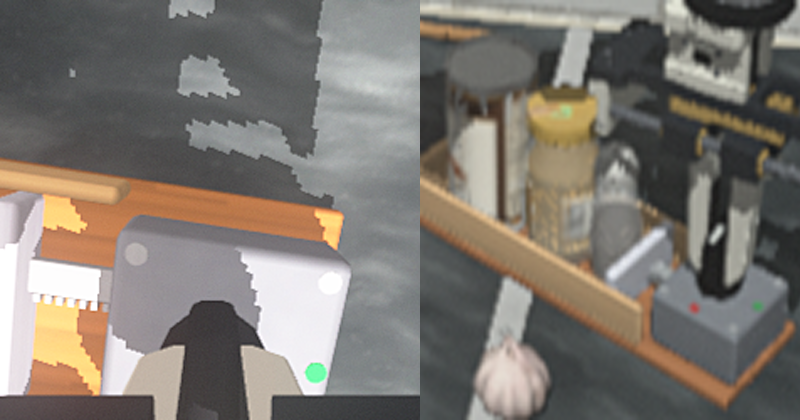

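```bash
python3 -m handwheel '[[1,0.001,0,-0.0005,0,0,0.02],[1,0.0015,0,-0.001,0,0,0.035],[1,0.0015,0,-0.001,0,0,0.048],[1,0.0015,0,-0.001,0,0,0.048]]' 30
python3 - <<'E'
from h import *
s=tool(); print(s['wrist_torque']); go(s['tool_pos'],90)
E
python3 -m handwheel '[[1,0,0,0,0,0,0.01],[1,0,0,0,0,0,0.02],[1,0,0,0,0,0,0.02]]' 30
python3 - <<'E'
from h import *
s=tool(); print(s['wrist_torque']); go(s['tool_pos'],90)
E
```

```text
t: 21.55
tool_pos: [0.593, -0.1142, 0.0688]
orientation: [-3.14, 0.005, 0.009]
force: [-10.5, 3.6, 10.4]
opening: 0.0138
gripper_force: 30.0
21.55 [ 0.593  -0.1142  0.0688] [[1.0, -0.003, -0.006], [-0.003, -1.0, 0.001], [-0.006, -0.001, -1.0]] op 0.0138091017328725 F [-10.5   3.6  10.4]
[0.55457646 2.06249186 0.02551949]
yaw0 -90.2 turn 0.2 row [0.0, 0.0, 0.0] [-0.0004, 0.0019, -0.0011] q6 1.3
t: 21.92
tool_pos: [0.5932, -0.1142, 0.0687]
orientation: [-3.139, 0.102, 0.009]
force: [-9.7, 2.5, 8.6]
opening: 0.0141
gripper_force: 30.9
21.925 [ 0.5932 -0.1142  0.0687] [[0.998, -0.065, -0.005], [-0.065, -0.998, 0.001], [-0.005, -0.001, -1.0]] op 0.014127320310255117 F [-9.7  2.5  8.6]
[0.50730098 1.76248575 0.62659773]
yaw0 -93.7 turn 3.7 row [0.0, 0.0, 0.0] [-0.0002, 0.0017, -0.0208] q6 1.36
```

The stop is reached: reaction torque is 0.63 N m against about 0.03 before. Next is the back-off by 90°.

```bash
python3 -m handwheel '[[1,-0.001,0,-0.001,0,0,-0.03],[1,-0.002,0,-0.002,0,0,-0.07],[1,-0.002,0,-0.002,0,0,-0.11],[1,-0.002,0,-0.002,0,0,-0.15],[1,-0.002,0,-0.002,0,0,-0.19],[1,-0.002,0,-0.002,0,0,-0.23],[1,-0.002,0,-0.002,0,0,-0.27],[1,-0.002,0,-0.002,0,0,-0.31],[1,-0.002,0,-0.002,0,0,-0.35],[1,-0.002,0,-0.002,0,0,-0.39],[1,-0.002,0,-0.002,0,0,-0.43],[1,-0.002,0,-0.002,0,0,-0.47],[1,-0.002,0,-0.002,0,0,-0.5],[1,-0.002,0,-0.002,0,0,-0.521],[1,-0.002,0,-0.002,0,0,-0.521],[1,-0.002,0,-0.002,0,0,-0.521]]' 30
python3 - <<'E'
from h import *
s=tool(); print(s['wrist_torque']); go(s['tool_pos'],0)
p=cam('wrist'); f=p['frame'].astype(int)
for dy in range(-64,-30,2): # brightness profile along caddy y on cheek, at z .041
    print(dy,[f[int(round(v)),int(round(u))].tolist() for u,v in [proj(p,[.593+o,dy/1000,.041]) for o in (-.032,.032)]])
q=cam('scene')
for n in ('nut_jar_center','salt_shaker_center','bean_tin_center'):
    for im,nm in ((p,'w'),(q,'s')):
        for r in robot.regions_of(im,n)[:2]: l,a,b,d=r['rect'];print(n,nm,round(r['conf'],2),np.round(r['rect']),np.round(atz(im,(l+b)/2,(a+d)/2,.06)[:2],3))
E
```

```text
t: 23.92
tool_pos: [0.5937, -0.115, 0.0689]
orientation: [2.221, 2.221, -0.0]
force: [12.3, -3.5, -17.9]
opening: 0.014
gripper_force: 29.9
23.925 [ 0.5937 -0.115   0.0689] [[-0.0, 1.0, 0.0], [1.0, 0.0, -0.0], [-0.0, 0.0, -1.0]] op 0.013972525476762978 F [ 12.3  -3.5 -17.9]
[-0.66500757 -2.32588582  0.04538672]
yaw0 0.0 turn -0.0 row [0.0, 0.0, 0.0] [0.0001, 0.0001, 0.0] q6 -0.28
-64 [[143, 96, 65], [134, 87, 57]]
-62 [[143, 94, 68], [131, 83, 56]]
-60 [[139, 89, 59], [134, 83, 54]]
-58 [[255, 254, 255], [145, 138, 143]]
-56 [[255, 254, 254], [174, 166, 171]]
-54 [[254, 254, 254], [183, 173, 180]]
-52 [[254, 253, 254], [184, 177, 180]]
-50 [[227, 217, 223], [167, 162, 167]]
-48 [[140, 88, 55], [131, 85, 52]]
-46 [[140, 91, 60], [133, 87, 56]]
-44 [[143, 94, 62], [130, 82, 54]]
-42 [[141, 93, 60], [130, 87, 55]]
-40 [[142, 93, 61], [129, 82, 52]]
-38 [[143, 95, 61], [129, 82, 50]]
-36 [[141, 92, 58], [132, 82, 52]]
-34 [[143, 95, 63], [132, 88, 54]]
-32 [[143, 92, 61], [130, 83, 52]]
nut_jar_center w 0.65 [233.   0. 325.  10.] [ 0.594 -0.   ]
nut_jar_center s 0.95 [171. 164. 197. 205.] [0.433 0.307]
nut_jar_center s 0.62 [293. 173. 316. 215.] [0.598 0.031]
salt_shaker_center w 0.64 [236.   0. 325. 112.] [ 0.594 -0.02 ]
salt_shaker_center w 0.58 [246. 219. 306. 312.] [ 0.592 -0.115]
salt_shaker_center s 0.9 [317. 188. 330. 222.] [ 0.586 -0.035]
bean_tin_center s 0.97 [267. 161. 298. 209.] [0.596 0.104]
bean_tin_center s 0.76 [225. 175. 255. 226.] [0.472 0.136]
```

```bash
python3 -m handwheel '[[1,0,0.001,0.001,0,0,0],[1,0,0.001,0.001,0,0,0],[1,0,0.001,0.001,0,0,0]]' 30
python3 - <<'E'
from h import *
s=tool(); print(s['wrist_torque'],s['gripper_force']); print(robot.close_job())
E
```

```text
t: 24.7
tool_pos: [0.5939, -0.115, 0.0689]
orientation: [-2.221, -2.221, 0.002]
force: [4.0, -2.7, -9.7]
opening: 0.0142
gripper_force: 29.9
24.7 [ 0.5939 -0.115   0.0689] [[0.0, 1.0, -0.002], [1.0, -0.0, -0.0], [-0.0, -0.002, -1.0]] op 0.014182703699265473 F [ 4.  -2.7 -9.7]
[-0.68122534 -0.79795898  0.1304806 ] 29.907090067863464
the job is handed in; nothing more can be done
None
```

The job is handed in at 24.7 s, no verdict returned: jar and shaker stand in the caddy row with the tin, and the thumbscrew was turned to its stop (0.63 N m), backed off a quarter turn and is still gripped; I viewed 11 pictures (limit 10), so the final state was checked by measurement only.

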